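# Roll the flatted bar level in its V-blocks and prove it with the level

### The job

Turn the steel bar in its V-blocks (its tommy bar gives you leverage) until the milled flat faces straight up, and let go of it. Then pick up the small bubble level from the cork mat and set it gently on the middle of the flat, square across the bar, and leave it standing there. Leave the other things where they are.

Things in the scene. Friction and masses are not known exactly. Their poses are not given: they have to be found in the camera images.
- stand: Fixed steel stand: base 110 x 180 x 15 mm, two V-blocks 72 mm either side of its middle (along its y), each 72 mm wide (x), 28 mm long (y), 78 mm high. Over each, a stirrup (86 mm wide, 14 mm thick) with a knurled screw bridges the bar, top 122 mm above the bench. Origin: centre of the underside, on the bench. y runs along the bar towards its tommy-bar end; z up.
- axis (a point): Point on the bar's axis, midway between the V-blocks, 80 mm above the bench. Axes as the stand's, it does not turn.
- bar (a joint): Roll of the steel bar (40 mm dia, 222 mm long, along the stand's y) in the V-blocks. 0: flat faces up, tommy bar level, ball end towards the stand's -x. Positive: ball end raised (1.57: straight up), flat turned towards +x. Travel -0.6 to 2.5 rad. The stirrups keep it from lifting or sliding; it turns stiffly (0.13 N m, about 2.5 N on the tommy bar) and stays where left.
- flat (a point): Middle of the milled flat, on its surface: 12 mm off the bar's axis. Turns with the bar; its z is the flat's outward normal, its y runs along the bar. The flat is 32 mm wide (x) and 90 mm long (y), and 92 mm above the bench when it faces up.
- knob (a point): Centre of the black ball (22 mm dia) on the tommy bar's long end: 80 mm from the bar's axis, 108 mm from the bar's middle along the stand's +y. The tommy bar is a straight steel rod, 12 mm dia, crossing the bar's axis at right angles, parallel to the flat; its plain end stands out 40 mm on the other side.
- mat: Cork mat 220 x 180 x 5 mm lying fixed on the bench beside the stand. Origin: centre of its underside, z up.
- level: Small aluminium bubble level with a green glass vial along its top, 60 (x) x 18 (y) x 28 mm (z), about 105 to 210 g, lying loose on the cork mat right way up. Origin: centre of its underside; x along its length, z up.
- parallel: Plain steel bar 90 x 14 x 16 mm on the mat, a bystander. Origin: centre of its underside.
- driver: Screwdriver 150 mm long with a red handle on the mat, a bystander, lying along its x.
- jar: Jar 50 mm across and 70 mm high beyond the work, a bystander. Origin: centre of its underside.
There are look-alikes about, which are no part of the job. Of the things that look like the level, the smaller one is meant.

How it is judged:
By the outcome, as a careful person would: the job done as asked, in the order asked, and still so for the second after the job is handed in, with the robot touching nothing.
It also fails if it takes over 56 s, if anything falls off the work surface, if the arm or the gripper's body presses on something with over 40 N, if the wrist force passes 120 N, or if a joint passes its speed limit or range.

### The arm

A 7-joint arm with a two-finger parallel gripper is mounted at the origin on the work surface. World frame = base frame: x ahead of the robot, y to its left, z up, the work surface at z = 0. Lengths are in m, angles in rad, forces in N, time in s.
With the tool pointing down it reaches from about 0.4 to 0.85 m from the base axis. Payload 10.4 kg.
Tool frame: the origin (TCP) lies at the very end of the fingers, on their centre line; the grasp point (between the pads) lies 19 mm behind it (r.pinch_z is the distance from the TCP to the grasp point, in m); z points along the fingers, y is the line along which they close (so a half turn about z gives the same grasp; the last joint's range is limited). The gripper opens to 87 mm and grips with 3 to 60 N. Pads are 19 mm wide; open, the fingers measure 117 mm over their backs; the gripper's body (75 mm by 190 mm) begins 51 mm behind the grasp point.
Start: joints at [1.13, 0.332, -0.065, 1.46, 0.022, 1.35, -0.088], TCP at [0.254, -0.571, 0.223] pointing down, gripper open.
Joint ranges: [-2.6, 2.6], [-0.5, 2.12], [-1.47, 1.34], [0.16, 2.42], [-1.27, 4.41], [0.06, 2.06], [-2.6, 2.6]. Speed limits (rad/s): [2.22, 2.22, 2.79, 2.79, 3.14, 3.14, 3.14].

### API

Orientations are given as a unit quaternion [x, y, z, w].
In Python, from bench import r, camera gives the robot as it stands. The module is installed in compiled form; this text tells all that it offers.
- The arm moves only by the shell command python3 -m pendant 'ROWS' [FORCE]. ROWS is JSON, a list of rows, each an object with "dp": the shift along the tool's x, y, z as a fraction of full scale, a list of three; "rotation": the turn, a rotation vector about the tool's x, y, z as a fraction of full scale, a list of three; "jaw": the opening, from 0 (shut) to 1 (fully open). A call has 1 to 8 rows; each row is the pose to reach, as a shift and turn from the pose commanded when the call began, along the tool's axes at that moment, turning the shorter way round; what a row does not reach only later rows make up. Full scale, the value 1, is 0.15 m for a shift and 2 pi rad for a turn. A row lasts 1/8 s, in which the tool goes at most 62.5 mm and 10.7 degrees, less where a joint would pass 70% of its speed; a pose out of reach is approached as far as the arm can. A call with a number of a shift or a turn outside -1 to 1 is refused whole. A call with a gripper value outside its range is refused whole. The fingers move at their own pace and stop on an object; FORCE is the grip in N (left out, the last holds). Time passes only in rows, so rows that repeat a pose let the fingers close. It gives the time, the measured TCP pose, the force, the opening and the grip force at its end, in the units of the state.
- r.read_state(): the state, without advancing time (a new reading comes with each control period).
- camera(name): name is "scene" or "top"; returns a dict with "image" (384x512x3 uint8, red, green, blue), "z_map" (384x512 float32, m along the optical axis (not along the pixel's ray), 0 where there is no reading), "mtx" (3x3 intrinsics, pixels), "T" (4x4, takes a point from camera to world coordinates). Camera axes: x right, y down, z forward; pixel columns grow to the right and rows downward; lengths in m; the calibration is good to about 2 mm. A picture is of the moment at which its call begins.
- r.close_job(): hands the job in; it is judged then, once.
The state is a dict: "time": time; "joint_positions": joint angles; "joint_vel": joint speeds; "joint_torque": joint torques, N m; "ee_pos": TCP position; "eef_rot": TCP orientation; "ft_force": force on the tool from outside, world axes, zero at the start; "torque": the same for the moment, N m; "width": finger opening in m; "grip_force": force on a finger pad.
Only numpy, scipy, OpenCV 4.12 (cv2) and the standard library are available. Lean on these libraries where they do the work, as an engineer would, in place of code of your own. Each camera call takes 0.05 s, during which the arm holds its last target. There are 200 camera calls.

## Working session

There is one attempt and no reset: what is moved stays moved. The work goes in short steps, Python scripts to look and compute and a shell command to move; the robot and the scene stay as the last step left them, time stands still between calls to the robot, and variables do not carry over. Pictures are saved under pics/ and viewed, at most 10 in all, crops included, and the job is handed in when it is done.

```bash
mkdir -p pics; cat > h.py <<'E'
import numpy as np, cv2
from bench import r, camera
from scipy.spatial.transform import Rotation as R
def cloud(c):
    z=c["z_map"]; v,u=np.mgrid[:z.shape[0],:z.shape[1]]; K=c["mtx"]
    p=np.stack([(u-K[0,2])/K[0,0]*z,(v-K[1,2])/K[1,1]*z,z,np.ones_like(z)],-1)@c["T"].T
    p=p[...,:3]; p[z==0]=np.nan; return p
def save(c,n,s=1.5): cv2.imwrite(f"pics/{n}.png",cv2.resize(c["image"][...,::-1],None,fx=s,fy=s))
E
python3 - <<'E'
from h import *
a,b=camera("top"),camera("scene")
cv2.imwrite("pics/a.png",cv2.resize(a["image"][...,::-1],(768,576)));cv2.imwrite("pics/b.png",cv2.resize(b["image"][...,::-1],(768,576)))
for n,c in(("top",a),("scene",b)): np.savez(n,**c); print(c["T"].round(3),c["mtx"].round(1))
s=r.read_state();print(s)
E
```

```text
[[ 0.018 -0.982  0.189  0.403]
 [-0.999 -0.012  0.036  0.041]
 [-0.033 -0.189 -0.981  0.713]
 [ 0.     0.     0.     1.   ]] [[354.9   0.  256.5]
 [  0.  354.9 195.4]
 [  0.    0.    1. ]]
[[ 0.423  0.602 -0.677  0.955]
 [ 0.906 -0.27   0.326 -0.159]
 [ 0.013 -0.751 -0.66   0.507]
 [ 0.     0.     0.     1.   ]] [[356.8   0.  255.3]
 [  0.  356.8 187.6]
 [  0.    0.    1. ]]
{'time': 0.1, 'joint_positions': array([ 1.13038351,  0.33281135, -0.06467763,  1.46087211,  0.0215815 ,
        1.34987122, -0.08849741]), 'joint_vel': array([-7.37263343e-04, -1.48346316e-05,  1.36443120e-03, -1.07132704e-03,
        7.71968393e-04, -2.17922280e-04, -6.04071978e-04]), 'joint_torque': array([ 1.47771480e-03, -6.24542642e+01,  2.46884505e-02, -3.90723968e+01,
       -6.15608320e-02,  3.64191458e-02,  5.31504645e-05]), 'ee_pos': array([ 0.2534523 , -0.57092594,  0.2218247 ]), 'eef_rot': array([ 9.78258424e-01,  2.07388653e-01, -1.53814904e-04, -6.14865030e-04]), 'ft_force': array([ 0.4919884 , -0.35350333,  0.39361192]), 'torque': array([ 0.04466132, -0.01189232, -0.03724995]), 'grip_force': 0.0, 'width': 0.08698644670943707}
```

View pics/a.png

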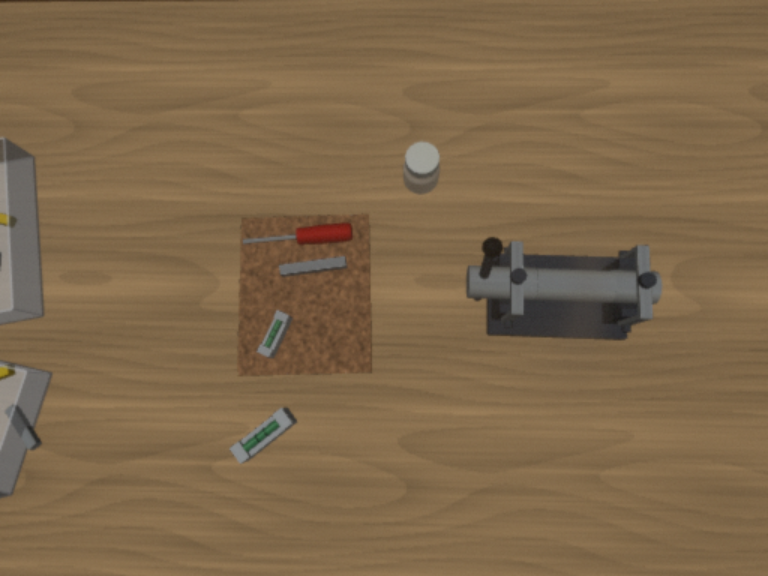

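View pics/b.png

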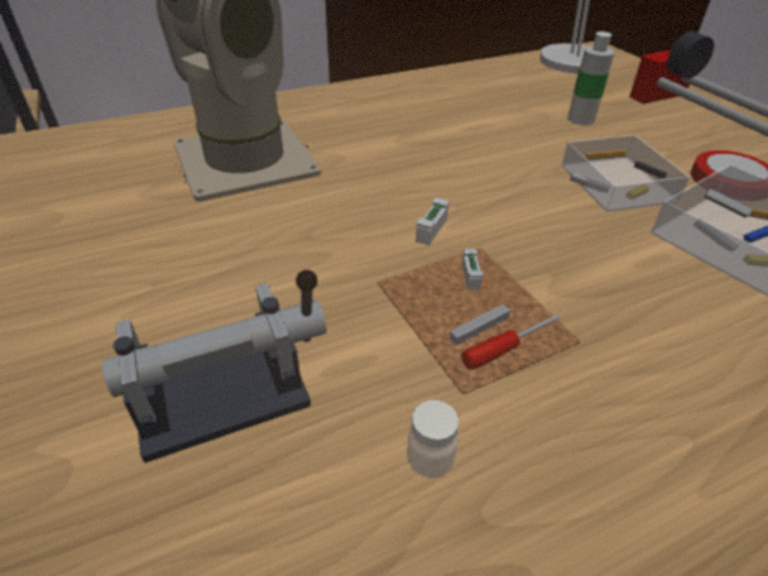

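Top view: the bar end with the knob is on the left, knob at (492,247), stand base around (560,297). The small level is on the mat at (273,334), with the larger look-alike at (262,435). In the scene view the tommy bar stands almost upright, knob at (307,280).

```bash
cat > m.py <<'E'
from h import *
def comps(m,lo=15):
    n,l,s,c=cv2.connectedComponentsWithStats(m.astype(np.uint8)); return [(l==i) for i in range(1,n) if s[i,4]>=lo]
def measure(verbose=True):
    a,b=camera("top"),camera("scene"); pa,pb=cloud(a),cloud(b)
    P=np.concatenate([pa.reshape(-1,3),pb.reshape(-1,3)]); C=np.concatenate([a["image"].reshape(-1,3),b["image"].reshape(-1,3)]).astype(int)
    ok=~np.isnan(P[:,0]); return a,b,pa,pb,P[ok],C[ok]
if __name__=="__main__":
    a,b,pa,pb,P,C=measure()
    for n,c,p in(("top",a,pa),("scene",b,pb)):
        h=cv2.cvtColor(c["image"],cv2.COLOR_RGB2HSV)
        g=(h[...,0]>45)&(h[...,0]<90)&(h[...,1]>70)
        for k in comps(g): print(n,"green",k.sum(),np.nanmedian(p[k],0).round(4),np.argwhere(k).mean(0).round())
        # level tops on height
        z=p[...,2]
        m=(z>.024)&(z<.045)&(p[...,1]>0)&(p[...,0]<.5)&(p[...,0]>.2)&(p[...,1]<.35)
        for k in comps(m,60):
            q=p[k][:,:2].astype(np.float32); print(n,"lev",k.sum(),cv2.minAreaRect(q),np.median(p[k][:,2]))
        # stirrup tops
        m=(z>.115)&(p[...,1]<-.05)&(p[...,1]>-.4)&(p[...,0]>.25)&(p[...,0]<.6)
        for k in comps(m,8): print(n,"high",k.sum(),p[k].mean(0).round(4),p[k].min(0).round(3),p[k].max(0).round(3), c["image"][k].mean(0).round())
        m=(z>.008)&(z<.022)&(p[...,1]<-.05)&(p[...,1]>-.4)&(p[...,0]>.25)&(p[...,0]<.6)
        for k in comps(m,50): print(n,"base",k.sum(),cv2.minAreaRect(p[k][:,:2].astype(np.float32)))
        m=(z>.07)&(z<.112)&(p[...,1]<-.05)&(p[...,1]>-.4)&(p[...,0]>.25)&(p[...,0]<.6)
        q=p[m]; print(n,"bar",cv2.fitLine(q[:,:2].astype(np.float32),cv2.DIST_HUBER,0,.01,.01).ravel(),q.min(0),q.max(0))
E
python3 m.py
```

```text
top green 51 [0.4792 0.2098 0.0327] [222. 182.]
top green 136 [0.3497 0.2178 0.0372] [290. 173.]
top lev 258 ((0.47678250074386597, 0.2115052193403244), (0.018231237307190895, 0.0548858642578125), 67.3897933959961) 0.03094363997901911
top lev 590 ((0.3514479696750641, 0.21689137816429138), (0.024317964911460876, 0.08060650527477264), 39.32327651977539) 0.03579307161417883
top high 124 [ 0.5559 -0.0547  0.1537] [ 0.544 -0.062  0.116] [ 0.571 -0.05   0.17 ] [41. 35. 29.]
top high 93 [ 0.5383 -0.0876  0.1212] [ 0.53  -0.096  0.116] [ 0.547 -0.079  0.125] [55. 55. 56.]
top high 102 [ 0.5355 -0.2309  0.1215] [ 0.527 -0.24   0.116] [ 0.544 -0.222  0.125] [49. 50. 52.]
top base 527 ((0.5816211700439453, -0.18073447048664093), (0.12454549223184586, 0.021661631762981415), 88.69064331054688)
top base 1691 ((0.5058745741844177, -0.15860842168331146), (0.17887663841247559, 0.04712231084704399), 88.75926971435547)
top bar [ 0.01475193  0.99989116  0.5338108  -0.1571391 ] [ 0.49257288 -0.25691991  0.0700315 ] [ 0.58158407 -0.050048    0.11199998]
scene green 291 [0.1417 0.6987 0.0851] [ 57. 393.]

[... 242 characters left out ...]
cene lev 136 ((0.47772201895713806, 0.20991533994674683), (0.018062260001897812, 0.0511496476829052), 67.1949234008789) 0.031057418292593786
scene high 215 [ 0.5653 -0.0569  0.1507] [ 0.552 -0.065  0.115] [ 0.574 -0.05   0.168] [50. 43. 35.]
scene high 97 [ 0.5429 -0.0902  0.1207] [ 0.532 -0.098  0.115] [ 0.55  -0.081  0.123] [65. 61. 61.]
scene high 130 [ 0.5394 -0.2332  0.1204] [ 0.529 -0.242  0.115] [ 0.547 -0.225  0.123] [59. 57. 59.]
scene base 3907 ((0.5485416650772095, -0.16201916337013245), (0.18011246621608734, 0.0936407744884491), 88.7758560180664)
scene bar [ 0.02168898  0.99976474  0.55085075 -0.16224438] [ 0.49409699 -0.25876047  0.07003548] [ 0.58471416 -0.05008661  0.11199951]
```

```bash
cat >> h.py <<'E'
def go(p,yaw):
    """shift/turn fractions from the present pose to TCP p, tool down, tool x at yaw (deg)"""
    s=r.read_state(); Q=R.from_quat(s["eef_rot"]); t=R.from_euler("ZX",[yaw,180],degrees=True)
    print("dp",(Q.inv().apply(np.array(p)-s["ee_pos"])/.15).round(4),"rot",((Q.inv()*t).as_rotvec()/2/np.pi).round(4),"t",s["time"],"F",s["ft_force"].round(1),"w",round(s["width"],4))
def knob():
    from scipy.optimize import least_squares
    o=[]
    for n in("top","scene"):
        c=camera(n); p=cloud(c); v=c["image"].max(2)
        m=(p[...,2]>.06)&(abs(p[...,1]+.053)<.03)&(p[...,0]>.4)&(p[...,0]<.62)&(v<75)
        q=p[m]; d=c["T"][:3,3]
        # knob: points farthest from axis
        q=q[np.hypot(q[:,0]-.539,q[:,2]-.08)>.070]
        f=least_squares(lambda x:np.linalg.norm(q-x,axis=1)-.011,q.mean(0)+(q.mean(0)-d)/np.linalg.norm(q.mean(0)-d)*.006,loss="soft_l1",f_scale=.002)
        a=np.degrees(np.arctan2(f.x[2]-.08,.539-f.x[0])); print(n,len(q),"knob",f.x.round(4),"deg",a.round(1),"rad",np.hypot(f.x[0]-.539,f.x[2]-.08).round(4)); o.append(f.x)
    return np.mean(o,0)
E
python3 - <<'E'
from h import *
k=knob(); print(k)
go([k[0],k[1],.25],-1.25); go([k[0],k[1],k[2]-.014],-1.25)
E
```

```text
top 141 knob [ 0.5615 -0.0527  0.1569] deg 106.3 rad 0.0801
scene 145 knob [ 0.5627 -0.0541  0.1566] deg 107.2 rad 0.0802
[ 0.56209039 -0.05342221  0.15675815]
dp [ 3.2803 -2.32   -0.1837] rot [-0.0001  0.      0.07  ] t 0.3 F [ 0.9 -0.2 -0.5] w 0.087
dp [ 3.2803 -2.3197  0.5313] rot [-0.0001  0.      0.07  ] t 0.3 F [ 0.9 -0.2 -0.5] w 0.087
```

```bash
python3 -m pendant '[{"dp":[0.35,-0.25,-0.06],"rotation":[0,0,0],"jaw":0.5},{"dp":[0.7,-0.5,-0.12],"rotation":[0,0,0],"jaw":0.5},{"dp":[1,-0.707,-0.18],"rotation":[0,0,0],"jaw":0.5},{"dp":[1,-0.707,-0.18],"rotation":[0,0,0],"jaw":0.5}]'
python3 -m pendant '[{"dp":[0.35,-0.25,0],"rotation":[0,0,0],"jaw":0.5},{"dp":[0.7,-0.5,0],"rotation":[0,0,0],"jaw":0.5},{"dp":[1,-0.707,0],"rotation":[0,0,0],"jaw":0.5},{"dp":[1,-0.707,0],"rotation":[0,0,0],"jaw":0.5}]'
python3 -m pendant '[{"dp":[0.35,-0.25,0],"rotation":[0,0,0.02],"jaw":0.5},{"dp":[0.7,-0.5,0],"rotation":[0,0,0.045],"jaw":0.5},{"dp":[1,-0.707,0],"rotation":[0,0,0.07],"jaw":0.5},{"dp":[1,-0.707,0],"rotation":[0,0,0.07],"jaw":0.5},{"dp":[1,-0.707,0],"rotation":[0,0,0.07],"jaw":0.5}]'
python3 -c "
from h import *
go([.5621,-.0534,.25],-1.25); go([.5621,-.0534,.1427],-1.25)"
```

```text
time: 0.8
ee_pos: [0.3515, -0.4094, 0.251]
eef_rot: [0.977, 0.211, 0.001, 0.001]
ft_force: [-0.6, -0.6, -0.3]
width: 0.055
grip_force: 0.0
time: 1.3
ee_pos: [0.444, -0.2516, 0.2497]
eef_rot: [0.978, 0.211, 0.001, -0.0]
ft_force: [-0.2, -0.9, 0.1]
width: 0.0438
grip_force: 0.0
time: 1.92
ee_pos: [0.5355, -0.0995, 0.2492]
eef_rot: [1.0, -0.011, -0.0, 0.0]
ft_force: [-0.4, -0.1, 0.2]
width: 0.0434
grip_force: 0.0
dp [ 0.1702 -0.3109 -0.0057] rot [ 0.0001  0.0001 -0.0001] t 1.925 F [-0.4 -0.1  0.2] w 0.0434
dp [ 0.1707 -0.3113  0.7097] rot [ 0.0001  0.0001 -0.0001] t 1.925 F [-0.4 -0.1  0.2] w 0.0434
```

```bash
python3 -m pendant '[{"dp":[0.17,-0.311,0],"rotation":[0,0,0],"jaw":0.5},{"dp":[0.17,-0.311,0],"rotation":[0,0,0],"jaw":0.5},{"dp":[0.17,-0.311,0.3],"rotation":[0,0,0],"jaw":0.5},{"dp":[0.17,-0.311,0.55],"rotation":[0,0,0],"jaw":0.5},{"dp":[0.17,-0.311,0.71],"rotation":[0,0,0],"jaw":0.5},{"dp":[0.17,-0.311,0.71],"rotation":[0,0,0],"jaw":0.5}]' 15
python3 -m pendant '[{"dp":[0,0,0],"rotation":[0,0,0],"jaw":0},{"dp":[0,0,0],"rotation":[0,0,0],"jaw":0},{"dp":[0,0,0],"rotation":[0,0,0],"jaw":0},{"dp":[0,0,0],"rotation":[0,0,0],"jaw":0}]' 15
python3 - <<'E'
from h import *
s=r.read_state();p=s["ee_pos"];print(p,s["ft_force"],s["width"])
k=p+[0,0,.014]
a0=np.arctan2(.1568-.08,.539-.5621)
for d in (100,90,80,70,60,50,40,30,20,10,4,0):
    a=np.radians(d); print(d,((-.08*(np.cos(a)-np.cos(a0)))/.15).round(3),(-.08*(np.sin(a)-np.sin(a0))/.15).round(3))
E
```

```text
time: 2.68
ee_pos: [0.5607, -0.0545, 0.1414]
eef_rot: [1.0, -0.012, -0.002, 0.0]
ft_force: [0.1, 0.2, 0.6]
width: 0.0437
grip_force: 0.0
time: 3.18
ee_pos: [0.5629, -0.0542, 0.1441]
eef_rot: [1.0, -0.012, 0.001, 0.001]
ft_force: [-0.4, -6.0, 3.2]
width: 0.021
grip_force: 15.0
[ 0.56287135 -0.05422216  0.14410471] [-0.41077305 -6.03404729  3.20026153] 0.021043247830389362
100 -0.061 -0.015
90 -0.154 -0.023
80 -0.246 -0.015
70 -0.336 0.01
60 -0.42 0.049
50 -0.496 0.102
40 -0.562 0.168
30 -0.615 0.244
20 -0.655 0.328
10 -0.679 0.418
4 -0.686 0.474
0 -0.687 0.511
```

```bash
python3 -m pendant '[{"dp":[-0.06,0.005,-0.015],"rotation":[0,0,0],"jaw":0},{"dp":[-0.107,0.005,-0.02],"rotation":[0,0,0],"jaw":0},{"dp":[-0.154,0.005,-0.023],"rotation":[0,0,0],"jaw":0},{"dp":[-0.2,0.005,-0.02],"rotation":[0,0,0],"jaw":0},{"dp":[-0.246,0.005,-0.015],"rotation":[0,0,0],"jaw":0},{"dp":[-0.291,0.005,-0.003],"rotation":[0,0,0],"jaw":0},{"dp":[-0.336,0.005,0.01],"rotation":[0,0,0],"jaw":0},{"dp":[-0.336,0.005,0.01],"rotation":[0,0,0],"jaw":0}]'
python3 -c "
from h import *
knob()"
```

```text
time: 4.18
ee_pos: [0.5116, -0.0531, 0.142]
eef_rot: [1.0, -0.012, 0.0, 0.001]
ft_force: [-2.5, -4.8, 0.9]
width: 0.0206
grip_force: 15.0
top 1101 knob [ 0.519  -0.077   0.5275] deg 87.4 rad 0.448
scene 4624 knob [ 0.5394 -0.053   0.285 ] deg 90.1 rad 0.205
```

```bash
python3 -m pendant '[{"dp":[-0.043,0,0.018],"rotation":[0,0,0],"jaw":0},{"dp":[-0.084,0,0.039],"rotation":[0,0,0],"jaw":0},{"dp":[-0.16,0,0.092],"rotation":[0,0,0],"jaw":0},{"dp":[-0.226,0,0.158],"rotation":[0,0,0],"jaw":0},{"dp":[-0.279,0,0.234],"rotation":[0,0,0],"jaw":0},{"dp":[-0.319,0,0.318],"rotation":[0,0,0],"jaw":0},{"dp":[-0.343,0,0.4],"rotation":[0,0,0],"jaw":0},{"dp":[-0.343,0,0.4],"rotation":[0,0,0],"jaw":0}]'
python3 -c "
from h import *
c=camera('scene');save(c,'c')"
```

```text
time: 5.28
ee_pos: [0.4606, -0.052, 0.0815]
eef_rot: [1.0, -0.012, 0.0, 0.001]
ft_force: [1.1, -7.1, -1.6]
width: 0.0205
grip_force: 15.0
```

View pics/c.png

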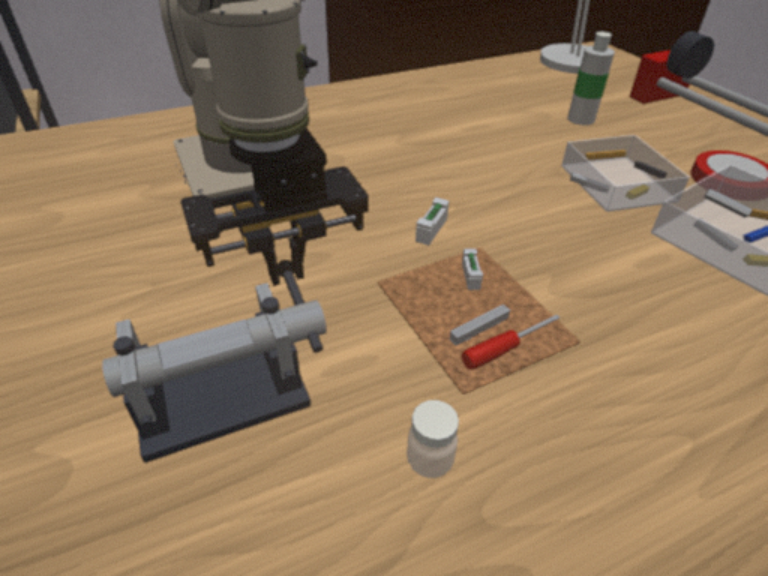

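The bar has turned with the knob, still held at (288,268); it is about 10° short. I'll release and finish by pressing the ball down with closed fingertips until its top is at 91 mm.

```bash
python3 -m pendant '[{"dp":[0,0,0],"rotation":[0,0,0],"jaw":0.5},{"dp":[0,0,0],"rotation":[0,0,0],"jaw":0.5},{"dp":[0,0,0],"rotation":[0,0,0],"jaw":0.5},{"dp":[0,0,-0.2],"rotation":[0,0,0],"jaw":0.5},{"dp":[0,0,-0.4],"rotation":[0,0,0],"jaw":0.2},{"dp":[0,0,-0.4],"rotation":[0,0,0],"jaw":0},{"dp":[0,0,-0.4],"rotation":[0,0,0],"jaw":0},{"dp":[0,0,-0.4],"rotation":[0,0,0],"jaw":0}]'
python3 -c "
from h import *
go([.459,-.053,.115],-1.25);go([.459,-.053,.091],-1.25)"
```

```text
time: 6.32
ee_pos: [0.4599, -0.0502, 0.1407]
eef_rot: [1.0, -0.011, -0.001, -0.0]
ft_force: [-0.6, -0.1, -0.6]
width: 0.0113
grip_force: 0.0
dp [-0.0055  0.0188  0.1712] rot [-0.      0.0002 -0.    ] t 6.325 F [-0.6 -0.1 -0.6] w 0.0113
dp [-0.0053  0.0189  0.3312] rot [-0.      0.0002 -0.    ] t 6.325 F [-0.6 -0.1 -0.6] w 0.0113
```

```bash
python3 -m pendant '[{"dp":[0,0.019,0],"rotation":[0,0,0],"jaw":0},{"dp":[0,0.019,0.08],"rotation":[0,0,0],"jaw":0},{"dp":[0,0.019,0.16],"rotation":[0,0,0],"jaw":0},{"dp":[0,0.019,0.22],"rotation":[0,0,0],"jaw":0},{"dp":[0,0.019,0.26],"rotation":[0,0,0],"jaw":0},{"dp":[0,0.019,0.29],"rotation":[0,0,0],"jaw":0},{"dp":[0,0.019,0.31],"rotation":[0,0,0],"jaw":0},{"dp":[0,0.019,0.31],"rotation":[0,0,0],"jaw":0}]'
python3 -c "
from h import *
s=r.read_state();print(s['ee_pos'],s['ft_force'],s['width']);go([.459,-.053,.091],-1.25)"
```

```text
time: 7.32
ee_pos: [0.4606, -0.0532, 0.095]
eef_rot: [1.0, -0.011, 0.0, 0.0]
ft_force: [0.4, 0.1, 0.6]
width: 0.0007
grip_force: 0.0
[ 0.46056939 -0.05315637  0.09500929] [0.37326587 0.13276525 0.55715728] 0.0006597389260009275
dp [-0.0105 -0.0008  0.0267] rot [ 0.     -0.0001 -0.    ] t 7.325 F [0.4 0.1 0.6] w 0.0007
```

```bash
python3 -m pendant '[{"dp":[0,0,0.015],"rotation":[0,0,0],"jaw":0},{"dp":[0,0,0.027],"rotation":[0,0,0],"jaw":0},{"dp":[0,0,0.027],"rotation":[0,0,0],"jaw":0}]'
python3 -m pendant '[{"dp":[0,0,-0.4],"rotation":[0,0,0],"jaw":0},{"dp":[-0.2,-0.4,-0.8],"rotation":[0,0,0],"jaw":0.6},{"dp":[-0.2,-0.8,-0.9],"rotation":[0,0,0],"jaw":0.6},{"dp":[-0.2,-1,-0.9],"rotation":[0,0,0],"jaw":0.6}]'
cat > f.py <<'E'
from h import *
knob()
for n in("top","scene"):
    c=camera(n);p=cloud(c);save(c,"d"+n)
    e=np.array([.0218,.9998]);d=p[...,:2]-[.539,-.1605]
    y=d@e; x=d@[e[1],-e[0]]
    m=(abs(y)<.040)&(abs(x)<.012)&(p[...,2]>.07)&(p[...,2]<.12); 
    A=np.c_[x[m],y[m],np.ones(m.sum())]; s=np.linalg.lstsq(A,p[m][:,2],rcond=None)[0]
    print(n,m.sum(),"slope deg x,y",np.degrees(np.arctan(s[:2])).round(2),"z0",s[2].round(4),"resid",np.std(A@s-p[m][:,2]).round(5))
    v=[(round(float(q),3),np.nanmedian(p[...,2][(abs(y)<.04)&(abs(x-q)<.002)&(p[...,2]>.05)]).round(4)) for q in np.arange(-.022,.023,.004)]; print(v)
E
python3 f.py
```

```text
time: 7.7
ee_pos: [0.4604, -0.0532, 0.0909]
eef_rot: [1.0, -0.011, -0.0, 0.0]
ft_force: [0.2, 0.7, 0.0]
width: 0.0002
grip_force: 0.1
time: 8.2
ee_pos: [0.4341, 0.0994, 0.228]
eef_rot: [1.0, -0.011, 0.002, 0.0]
ft_force: [0.1, -0.2, 0.5]
width: 0.023
grip_force: 0.0
top 112 knob [ 0.4602 -0.0504  0.0792] deg -0.6 rad 0.0788
scene 54 knob [ 0.4612 -0.0517  0.0793] deg -0.5 rad 0.0778
top 602 slope deg x,y [0.56 0.13] z0 0.0919 resid 0.001
[(-0.022, np.float64(0.0836)), (-0.018, np.float64(0.0903)), (-0.014, np.float64(0.0919)), (-0.01, np.float64(0.0916)), (-0.006, np.float64(0.092)), (-0.002, np.float64(0.0921)), (0.002, np.float64(0.0917)), (0.006, np.float64(0.0918)), (0.01, np.float64(0.0919)), (0.014, np.float64(0.092)), (0.018, np.float64(0.0875)), (0.022, np.float64(nan))]
scene 593 slope deg x,y [ 0.24 -0.12] z0 0.0918 resid 0.00075
[(-0.022, np.float64(nan)), (-0.018, np.float64(0.091)), (-0.014, np.float64(0.0917)), (-0.01, np.float64(0.0919)), (-0.006, np.float64(0.0918)), (-0.002, np.float64(0.0918)), (0.002, np.float64(0.0917)), (0.006, np.float64(0.0918)), (0.01, np.float64(0.0921)), (0.014, np.float64(0.0915)), (0.018, np.float64(0.0837)), (0.022, np.float64(0.0811))]
  return np.nanmean(a, axis, out=out, keepdims=keepdims)
```

```bash
python3 -c "
from h import *
for n in('top','scene'):
    p=cloud(camera(n));z=p[...,2];m=(z>.022)&(z<.045)&(abs(p[...,0]-.478)<.045)&(abs(p[...,1]-.21)<.045)
    q=p[m];print(n,cv2.minAreaRect(q[:,:2].astype(np.float32)),q.mean(0))
go([.478,.2103,.10],-22.6)"
```

```text
top ((0.0, 0.0), (0.0, 0.0), 0.0) [nan nan nan]
scene ((0.481338232755661, 0.2085086703300476), (0.018110524863004684, 0.059914201498031616), 66.99359130859375) [0.48401876 0.20629534 0.02969461]
dp [ 0.2772 -0.7674  0.8368] rot [0.0001 0.0001 0.059 ] t 8.5 F [ 0.6 -1.4  0.5] w 0.0462<string>:5: RuntimeWarning: Mean of empty slice.
  ret = um.true_divide(
```

```bash
python3 -m pendant '[{"dp":[0.29,-0.3,0],"rotation":[0,0,0.02],"jaw":0.5},{"dp":[0.29,-0.76,0],"rotation":[0,0,0.04],"jaw":0.5},{"dp":[0.29,-0.76,0.3],"rotation":[0,0,0.06],"jaw":0.5},{"dp":[0.29,-0.76,0.7],"rotation":[0,0,0.06],"jaw":0.5},{"dp":[0.29,-0.76,0.84],"rotation":[0,0,0.06],"jaw":0.5},{"dp":[0.29,-0.76,0.84],"rotation":[0,0,0.06],"jaw":0.5}]'
python3 -c "
from h import *
go([.480,.2093,.0105],-22.8)"
```

```text
time: 9.25
ee_pos: [0.4789, 0.2088, 0.0981]
eef_rot: [0.98, -0.199, -0.002, 0.001]
ft_force: [0.1, 0.2, 0.4]
width: 0.0435
grip_force: 0.0
dp [ 0.0068 -0.0078  0.5839] rot [ 0.0005  0.0004 -0.0004] t 9.25 F [0.1 0.2 0.4] w 0.0435
```

```bash
python3 -m pendant '[{"dp":[0,-0.005,0.2],"rotation":[0,0,0],"jaw":0.5},{"dp":[0,-0.005,0.4],"rotation":[0,0,0],"jaw":0.5},{"dp":[0,-0.005,0.54],"rotation":[0,0,0],"jaw":0.5},{"dp":[0,-0.005,0.585],"rotation":[0,0,0],"jaw":0.5},{"dp":[0,-0.005,0.585],"rotation":[0,0,0],"jaw":0.5}]'
python3 -m pendant '[{"dp":[0,0,0],"rotation":[0,0,0],"jaw":0.1},{"dp":[0,0,0],"rotation":[0,0,0],"jaw":0.1},{"dp":[0,0,0],"rotation":[0,0,0],"jaw":0.1},{"dp":[0,0,0],"rotation":[0,0,0],"jaw":0.1}]' 15
```

```text
time: 9.88
ee_pos: [0.4807, 0.2111, 0.0131]
eef_rot: [0.98, -0.199, 0.0, -0.0]
ft_force: [0.5, 0.5, 1.0]
width: 0.0436
grip_force: 0.0
time: 10.38
ee_pos: [0.4802, 0.2109, 0.0125]
eef_rot: [0.98, -0.198, 0.0, 0.0]
ft_force: [-1.3, -2.2, 5.2]
width: 0.0179
grip_force: 15.0
```

```bash
python3 -m pendant '[{"dp":[0,0,-0.1],"rotation":[0,0,0],"jaw":0.1},{"dp":[0,0,-0.4],"rotation":[0,0,0],"jaw":0.1},{"dp":[0,0,-0.8],"rotation":[0,0,0],"jaw":0.1},{"dp":[0,0,-1],"rotation":[0,0,0],"jaw":0.1},{"dp":[0,0,-1],"rotation":[0,0,0],"jaw":0.1},{"dp":[0,0,-1],"rotation":[0,0,0],"jaw":0.1}]' 20
python3 - <<'E'
from h import *
s=r.read_state();c=camera("scene");p=cloud(c)
cv2.imwrite("pics/e.png",cv2.resize(c["image"][60:260,230:430][...,::-1],(600,600)))
t=s["ee_pos"];print(t)
# level points: bright pixels within 40mm of TCP
v=c["image"].min(2);d=np.linalg.norm(p-t,axis=2);m=(d<.045)&(v>95);q=p[m]-t;Q=R.from_quat(s["eef_rot"]);l=Q.inv().apply(q)
print(m.sum(),np.percentile(l,[2,50,98],axis=0).round(4))
go([.539,-.1605,.2],-1.25)
E
```

```text
time: 11.12
ee_pos: [0.4794, 0.211, 0.1616]
eef_rot: [0.98, -0.198, -0.0, 0.0]
ft_force: [-0.2, 0.6, -2.4]
width: 0.0178
grip_force: 20.0
[0.47944929 0.21096387 0.16155831]
121 [[-0.0261 -0.0092 -0.0212]
 [ 0.0228 -0.0026 -0.0188]
 [ 0.0316  0.0087 -0.011 ]]
dp [ 1.3283  2.1269 -0.2583] rot [ 0.0002  0.0003 -0.06  ] t 11.175 F [ 1.3  0.3 -1. ] w 0.018
```

View pics/e.png

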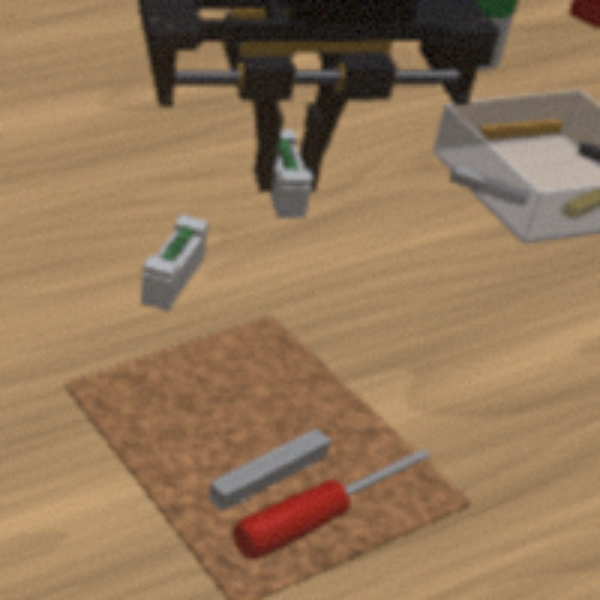

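The level is held at (290,180) of the crop, square in the fingers, and the bystanders are undisturbed.

```bash
python3 -m pendant '[{"dp":[0.15,0.25,-0.13],"rotation":[0,0,0],"jaw":0.1},{"dp":[0.4,0.6,-0.27],"rotation":[0,0,0],"jaw":0.1},{"dp":[0.62,1,-0.27],"rotation":[0,0,0],"jaw":0.1},{"dp":[0.62,1,-0.27],"rotation":[0,0,0],"jaw":0.1}]' 20
python3 -m pendant '[{"dp":[0.25,0.35,0],"rotation":[0,0,0],"jaw":0.1},{"dp":[0.45,0.7,0],"rotation":[0,0,-0.02],"jaw":0.1},{"dp":[0.62,1,0],"rotation":[0,0,-0.04],"jaw":0.1},{"dp":[0.62,1,0],"rotation":[0,0,-0.06],"jaw":0.1},{"dp":[0.62,1,0],"rotation":[0,0,-0.06],"jaw":0.1}]'
python3 -c "
from h import *
go([.539,-.1605,.2],-1.25)
go([.539,-.1605,.105],-1.25)"
```

```text
time: 11.68
ee_pos: [0.5072, 0.0317, 0.2015]
eef_rot: [0.979, -0.202, -0.001, 0.001]
ft_force: [-0.1, 0.5, -2.6]
width: 0.018
grip_force: 20.0
time: 12.3
ee_pos: [0.5345, -0.1368, 0.2014]
eef_rot: [1.0, -0.011, -0.001, -0.0]
ft_force: [-0.1, 0.2, -1.5]
width: 0.0179
grip_force: 20.0
dp [0.0337 0.1576 0.0088] rot [-0.0002  0.0004 -0.0001] t 12.3 F [-0.1  0.2 -1.5] w 0.0179
dp [0.0352 0.1582 0.6421] rot [-0.0002  0.0004 -0.0001] t 12.3 F [-0.1  0.2 -1.5] w 0.0179
```

```bash
python3 -m pendant '[{"dp":[0.034,0.158,0],"rotation":[0,0,0],"jaw":0.1},{"dp":[0.034,0.158,0.2],"rotation":[0,0,0],"jaw":0.1},{"dp":[0.034,0.158,0.4],"rotation":[0,0,0],"jaw":0.1},{"dp":[0.034,0.158,0.56],"rotation":[0,0,0],"jaw":0.1},{"dp":[0.034,0.158,0.63],"rotation":[0,0,0],"jaw":0.1},{"dp":[0.034,0.158,0.63],"rotation":[0,0,0],"jaw":0.1},{"dp":[0.034,0.158,0.63],"rotation":[0,0,0],"jaw":0.1}]'
python3 - <<'E'
from h import *
s=r.read_state();c=camera("scene");p=cloud(c);t=s["ee_pos"]
cv2.imwrite("pics/f.png",cv2.resize(c["image"][130:310,50:250][...,::-1],(800,600*18//15*5//6)))
v=c["image"].min(2);l=R.from_quat(s["eef_rot"]).inv().apply((p-t).reshape(-1,3)).reshape(p.shape)
m=(abs(l[...,0])<.04)&(abs(l[...,1])<.012)&(l[...,2]<-.016)&(l[...,2]>-.026)&(v>80)
print(m.sum(),np.percentile(l[m],[2,50,98],axis=0).round(4))
go([.539,-.1605,.0985],-1.25)
E
```

```text
time: 13.18
ee_pos: [0.5402, -0.1611, 0.1093]
eef_rot: [1.0, -0.011, 0.001, 0.0]
ft_force: [0.2, 0.2, -1.8]
width: 0.0178
grip_force: 20.0
208 [[-0.0279 -0.009  -0.0235]
 [ 0.0125  0.0001 -0.0197]
 [ 0.031   0.0088 -0.0162]]
dp [-0.0079 -0.0051  0.0723] rot [ 0.0001 -0.0003 -0.0001] t 13.225 F [-0.3  0.2 -2.4] w 0.0181
```

View pics/f.png

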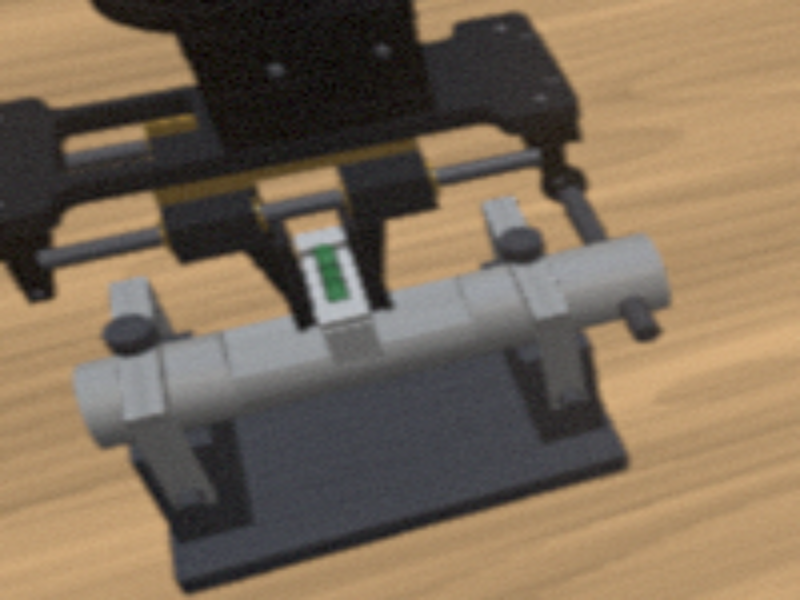

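The level is just above the flat, centred (level at x 305–375, flat at x 228–462). Lowering gently.

```bash
python3 -m pendant '[{"dp":[-0.01,0,0.02],"rotation":[0,0,0],"jaw":0.1},{"dp":[-0.01,0,0.035],"rotation":[0,0,0],"jaw":0.1},{"dp":[-0.01,0,0.045],"rotation":[0,0,0],"jaw":0.1},{"dp":[-0.01,0,0.045],"rotation":[0,0,0],"jaw":0.1},{"dp":[-0.01,0,0.045],"rotation":[0,0,0],"jaw":0.1}]'
python3 -m pendant '[{"dp":[0,0,0.007],"rotation":[0,0,0],"jaw":0.1},{"dp":[0,0,0.007],"rotation":[0,0,0],"jaw":0.1}]'
python3 -c "
from h import *
go([.539,-.1605,.0985],-1.25)"
```

```text
time: 13.85
ee_pos: [0.538, -0.1613, 0.1015]
eef_rot: [1.0, -0.011, 0.0, 0.0]
ft_force: [-0.5, -0.5, -1.4]
width: 0.0179
grip_force: 20.0
time: 14.1
ee_pos: [0.5379, -0.1613, 0.1004]
eef_rot: [1.0, -0.011, -0.0, 0.0]
ft_force: [-0.9, 0.2, -1.6]
width: 0.0174
grip_force: 20.0
dp [ 0.0072 -0.0056  0.0125] rot [ 0.  0. -0.] t 14.1 F [-0.9  0.2 -1.6] w 0.0174
```

```bash
python3 -m pendant '[{"dp":[0.004,0,0.005],"rotation":[0,0,0],"jaw":0.1},{"dp":[0.004,0,0.005],"rotation":[0,0,0],"jaw":0.1}]'
python3 -m pendant '[{"dp":[0,0,0.004],"rotation":[0,0,0],"jaw":0.1},{"dp":[0,0,0.004],"rotation":[0,0,0],"jaw":0.1}]'
```

```text
time: 14.35
ee_pos: [0.5386, -0.1613, 0.0997]
eef_rot: [1.0, -0.011, 0.0, 0.0]
ft_force: [-0.4, 0.1, -2.2]
width: 0.018
grip_force: 20.0
time: 14.6
ee_pos: [0.5386, -0.1613, 0.0995]
eef_rot: [1.0, -0.011, 0.0, 0.0]
ft_force: [-2.4, 0.3, 4.2]
width: 0.0179
grip_force: 20.0
```

Contact felt (force −2 → +4 N). Releasing.

```bash
python3 -m pendant '[{"dp":[0,0,0],"rotation":[0,0,0],"jaw":0.3},{"dp":[0,0,0],"rotation":[0,0,0],"jaw":0.45},{"dp":[0,0,0],"rotation":[0,0,0],"jaw":0.45},{"dp":[0,0,-0.05],"rotation":[0,0,0],"jaw":0.45},{"dp":[0,0,-0.3],"rotation":[0,0,0],"jaw":0.45},{"dp":[0,0,-0.7],"rotation":[0,0,0],"jaw":0.45},{"dp":[0,0,-1],"rotation":[0,0,0],"jaw":0.45}]'
python3 -m pendant '[{"dp":[-0.3,-0.4,0],"rotation":[0,0,0],"jaw":0.45},{"dp":[-0.6,-0.8,0],"rotation":[0,0,0],"jaw":0.45},{"dp":[-0.8,-1,0],"rotation":[0,0,0],"jaw":0.45},{"dp":[-0.8,-1,0],"rotation":[0,0,0],"jaw":0.45}]'
python3 - <<'E'
from h import *
knob()
K=[]
for n in("top","scene"):
    c=camera(n);p=cloud(c);K.append(cv2.resize((c["image"][130:290,270:470] if n=="top" else c["image"][130:310,50:250])[...,::-1],(400,360)))
    e=np.array([.0218,.9998]);d=p[...,:2]-[.539,-.1605];y=d@e;x=d@[e[1],-e[0]];z=p[...,2]
    m=(abs(x)<.04)&(abs(y)<.03)&(z>.105)&(z<.135)
    print(n,cv2.minAreaRect(np.c_[x[m],y[m]].astype(np.float32)),np.median(z[m]))
    m=(abs(x)<.012)&(abs(y)>.015)&(abs(y)<.04)&(z>.07)&(z<.1);A=np.c_[x[m],np.ones(m.sum())];print("flat slope",np.degrees(np.linalg.lstsq(A,z[m],rcond=None)[0][0]))
    b=(abs(x)<.03)&(abs(y)<.060)&(z>.0895)&(z<.0945);print("flat y",np.percentile(y[b],[1,99]),"x",np.percentile(x[b],[1,99]))
cv2.imwrite("pics/g.png",np.hstack(K))
E
```

```text
time: 15.48
ee_pos: [0.5389, -0.1614, 0.2523]
eef_rot: [1.0, -0.011, 0.001, 0.0]
ft_force: [-0.0, -0.0, -0.8]
width: 0.0394
grip_force: 0.0
time: 15.98
ee_pos: [0.4202, -0.0058, 0.2501]
eef_rot: [1.0, -0.009, 0.001, 0.0]
ft_force: [0.9, -0.4, 1.0]
width: 0.0391
grip_force: 0.0
top 39 knob [ 0.4642 -0.0401  0.6138] deg 82.0 rad 0.539
scene 1899 knob [ 0.4425 -0.0483  0.3401] deg 69.7 rad 0.2774
top ((0.0, 0.0), (0.0, 0.0), 0.0) nan
flat slope 0.0
  return _methods._mean(a, axis=axis, dtype=dtype,
  ret = ret.dtype.type(ret / rcount)
Traceback (most recent call last):
IndexError: index -1 is out of bounds for axis 0 with size 0
```

The arm blocks the top view; I'll move it further aside (+y) and look again.

```bash
python3 -m pendant '[{"dp":[0,-0.4,0],"rotation":[0,0,0],"jaw":0.45},{"dp":[0,-0.8,0],"rotation":[0,0,0],"jaw":0.45},{"dp":[0,-1,0],"rotation":[0,0,0],"jaw":0.45},{"dp":[0,-1,0],"rotation":[0,0,0],"jaw":0.45}]'
python3 - <<'E'
from h import *
knob()
K=[]
for n in("top","scene"):
    c=camera(n);p=cloud(c);K.append(cv2.resize((c["image"][130:290,270:470] if n=="top" else c["image"][130:310,50:250])[...,::-1],(400,360)))
    e=np.array([.0218,.9998]);d=p[...,:2]-[.539,-.1605];y=d@e;x=d@[e[1],-e[0]];z=p[...,2]
    m=(abs(x)<.04)&(abs(y)<.03)&(z>.105)&(z<.135)
    print(n,cv2.minAreaRect(np.c_[x[m],y[m]].astype(np.float32)),np.median(z[m]))
    m=(abs(x)<.012)&(abs(y)>.015)&(abs(y)<.04)&(z>.07)&(z<.1);A=np.c_[x[m],np.ones(m.sum())];print("flat slope",np.degrees(np.linalg.lstsq(A,z[m],rcond=None)[0][0]))
    b=(abs(x)<.03)&(abs(y)<.060)&(z>.0895)&(z<.0945);print("flat y",np.percentile(y[b],[1,99]),"x",np.percentile(x[b],[1,99]))
cv2.imwrite("pics/g.png",np.hstack(K))
E
```

```text
time: 16.62
ee_pos: [0.4259, 0.1425, 0.2489]
eef_rot: [1.0, -0.01, -0.0, -0.0]
ft_force: [1.1, -0.7, -0.8]
width: 0.0394
grip_force: 0.0
top 107 knob [ 0.4597 -0.0505  0.0793] deg -0.5 rad 0.0793
scene 52 knob [ 0.4614 -0.052   0.0795] deg -0.4 rad 0.0776
top ((-0.0014692507684230804, 0.0009862175211310387), (0.05934429541230202, 0.01884162798523903), 0.4778130054473877) 0.11812719786773895
flat slope 0.3016417781914633
flat y [-0.05571681  0.0563866 ] x [-0.01899796  0.01535309]
scene ((0.0012852959334850311, -0.0007071429863572121), (0.06110221892595291, 0.017990196123719215), 0.07757081836462021) 0.11838491372483045
flat slope 0.37486926095681167
flat y [-0.05742552  0.05756282] x [-0.01619028  0.01815458]
```

View pics/g.png

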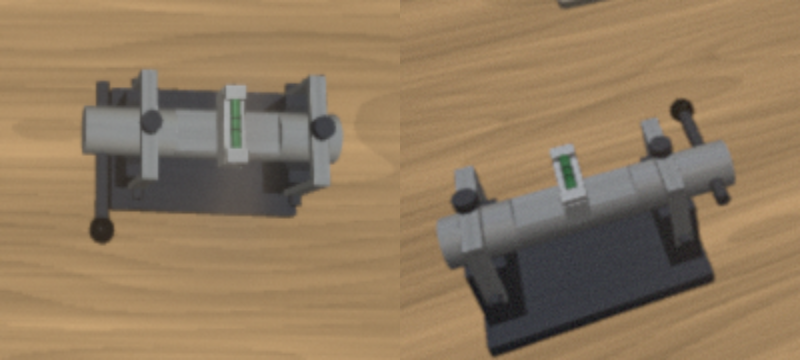

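The level stands on the middle of the flat (left panel at (235,123), right panel at (567,175)). It is square to about 0.5° and centred to about 1 mm. The flat is level to about 0.4°.

```bash
python3 -c "
from bench import r
print(r.close_job())"
```

```text
the job is handed in; nothing more can be done
None
```

I turned the bar until its flat faces up (within about 0.5°), set the small level on the middle of it, square across the bar, and handed the job in at about 17 s of the 56 s limit, with nothing else touched.

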